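# Hang the draining cups on the slanted hook

### The arm

A 6-joint arm with a two-finger parallel gripper is mounted at the origin on the work surface. World frame = base frame: x ahead of the robot, y to its left, z up, the work surface at z = 0. Lengths are in m, angles in rad, forces in N, time in s.
With the tool pointing down it reaches from about 0.25 to 0.775 m from the base axis. Payload 8.9 kg.
Tool frame: the origin (TCP) lies midway between the tips of the shut fingers; the grasp point (between the pads) lies 19 mm behind it (manip.pinch_z is the distance from the TCP to the grasp point, in m); z points along the fingers, y is the line along which they close (so a half turn about z gives the same grasp; the last joint's range is limited). The gripper opens to 85 mm and grips with 20 to 120 N. Pads are 22 mm wide; open, the fingers measure 114 mm over their backs; the gripper's body (76 mm by 85 mm) begins 54 mm behind the grasp point. The pads swing forward as they close: fully open they stand 13 mm farther back than shut.
Start: joints at [1.096, 0.291, -0.153, 1.127, 0, 1.431], TCP at [0.173, 0.496, 0.231] pointing down, gripper open.
Joint ranges: [-2.52, 2.52], [-0.91, 1.74], [-1.3, 1.37], [-1.96, 2.02], [-1.52, 1.47], [-3.14, 3.14]. Speed limits (rad/s): [2.22, 2.22, 2.79, 3.14, 3.14, 3.14].

### API

Orientations are given as a rotation vector (axis times angle).
In Python, from bench import manip, vision gives the robot as it stands.
- The arm moves only by the shell command python3 -m creep 'ROWS'. ROWS is JSON, one flat list of numbers, 5 for each row, row after row: the finger opening in cm, from 0 to 8.54, then the shift along the tool's x, y, z in cm, then the turn about the tool's z in rad. A call has 1 to 5 rows; each row shifts and turns the commanded pose from where the row before left it, along the tool's axes as they then stand; what a row does not reach is not made up. A row lasts 1/10 s, in which the tool goes at most 50 mm and 8.59 degrees, less where a joint would pass 70% of its speed; a pose out of reach is approached as far as the arm can. A call is refused whole if a number of a shift passes 5 or a number of a turn 0.15, either way. A call with a gripper value outside its range is refused whole. The fingers move at their own pace and stop on an object; the grip force is fixed at half the most. Time passes only in rows, so rows that do not move let the fingers close. It gives the time, the measured TCP pose, the force, the opening and the grip force at its end, in the units of the state.
- manip.sense(): the state, without advancing time (a new reading comes with each control period).
- vision.grab_frame(name): name is "side" or "top"; returns a dict with "image" (400x640x3 uint8, red, green, blue), "camera_matrix" (3x3 intrinsics, pixels), "dist_coeffs" ([k1, k2, p1, p2, k3] as OpenCV has them; the pictures are not rectified), "cam_to_world" (4x4, takes a point from camera to world coordinates). Camera axes: x right, y down, z forward; pixel columns grow to the right and rows downward; lengths in m; the calibration is good to about 2 mm. A picture is of the moment at which its call begins. There is no depth.
- manip.sign_off(): hands the job in; it is judged then, once.
Trained networks look in the newest picture that a camera, given by its name, has taken for a name from the list of things; names that differ only in an ending like _2 or _b are one class to them, and where a whole thing is asked for, a point or a joint stands for the part that bears it (a point fixed in the world has none). Each returns a list of dicts, best first, with "p" (0 to 1); they miss things now and then, are a little off and sometimes report something else, mostly with a low value. They report only what shows in the picture. A call takes as long as a camera call. They do not tell look-alikes from the thing itself.
- vision.masks_of(camera, target): "pixels" (400x640 bool, what is visible of it) and "rect" ([left, top, right, bottom] in pixels, round what is visible of it).
The state is a dict: "clock": time; "joint_pos": joint angles; "qd": joint speeds; "joint_torque": joint torques, N m; "position": TCP position; "orientation": TCP orientation; "wrist_force": force on the tool from outside, world axes, zero at the start; "torque": the same for the moment, N m; "width": finger opening in m; "grip_force": force on a finger pad.
Only numpy, scipy, OpenCV 4.12 (cv2) and the standard library are available. Lean on these libraries where they do the work, as an engineer would, in place of code of your own. Each camera call takes 0.05 s, during which the arm holds its last target. There are 200 camera calls.

### The job

Hang the three washed draining cups on the slanted hook, open side outwards: the large blue one first, then the middle yellow one, then the small red one. Push each down past the hook's sprung catch and let go of it there, so that the blue one is held below the catch and each of the others nests fully home in the cup before it. Push gently and leave everything else on the bench where it is.

Things in the scene. Friction and masses are not known exactly. Their poses are not given: they have to be found in the camera images.
- cup_large_mid (a point): round tapered plastic cup, open at the top, standing upright; blue, the widest and lowest; 40 mm high, 66 mm outer diameter at the rim narrowing to 56 mm at the base, wall 3 mm, base 4 mm thick with a 19 mm round hole through its middle; about 60 g (mass varies). This point is on its axis half-way up (20 mm above the underside); z is its axis, towards the open rim.
- cup_middle_mid (a point): round tapered plastic cup, open at the top, standing upright; yellow, middle size; 60 mm high, 53 mm outer diameter at the rim narrowing to 45 mm at the base, wall 3 mm, base 4 mm thick with a 19 mm round hole through its middle; about 60 g (mass varies). This point is on its axis half-way up (30 mm above the underside); z is its axis, towards the open rim.
- cup_small_mid (a point): round tapered plastic cup, open at the top, standing upright; red, the narrowest and tallest; 80 mm high, 41 mm outer diameter at the rim narrowing to 35 mm at the base, wall 3 mm, base 4 mm thick with a 19 mm round hole through its middle; about 60 g (mass varies). This point is on its axis half-way up (40 mm above the underside); z is its axis, towards the open rim.
- peg: the slanted hook: a straight fixed steel rod, 14 mm in diameter, leaning 35 degrees from vertical towards the robot's side. Origin: on the rod's axis, 90 mm above the bench; z runs up along the rod, whose round tip ends 73 mm from the origin; y is level; x points up and away from the lean. A cup hangs with the rod through its base hole, its axis along the rod.
- rod_tip (a point): the rod's free round end, 73 mm up from peg. On the rod is clamped a brass sleeve with a black stop washer, 40 mm across, at its foot and a sprung catch above. The sleeve's place differs each time and is not measured: the washer's upper face is 0 to 25 mm above peg's origin along the rod. Feel for it. The washer is springy: it gives 1 mm for 5 N, 3 mm at most.
- stand: fixed foot of the hook, 130 x 100 x 12 mm, its middle 40 mm along +x from this origin on the bench under peg. The catch: two 10 mm brass balls in the sleeve's +y and -y sides, 26 mm above the washer's face, 4 mm proud of the rod. They hold back a cup's weight, give way to roughly 4 to 8 N and spring out behind its base. All three bases stack below them. Over 40 N on the hook is too rough.
Not all that is in view belongs to the job. There is more than one size of the part that bears cup_middle_mid; the job needs the larger.

How it is judged:
By the outcome, as a careful person would: the job done as asked, in the order asked, and still so for the second after the job is handed in, with the robot touching nothing.
It also fails if it takes over 72 s, if anything falls off the work surface, if the arm or the gripper's body presses on something with over 40 N, if the wrist force passes 120 N, or if a joint passes its speed limit or range.

## Working session

There is one attempt and no reset: what is moved stays moved. The work goes in short steps, Python scripts to look and compute and a shell command to move; the robot and the scene stay as the last step left them, time stands still between calls to the robot, and variables do not carry over. Pictures are saved under pics/ and viewed, at most 10 in all, crops included, and the job is handed in when it is done.

```bash
ls; mkdir -p pics
python3 - <<'E'
from bench import manip, vision
import cv2
print(manip.sense()); print(manip.pinch_z)
for n in ("side","top"):
    f=vision.grab_frame(n); cv2.imwrite(f"pics/{n}0.png",f["image"][:,:,::-1])
    print(n,f["camera_matrix"].tolist(),f["dist_coeffs"],f["cam_to_world"].round(4).tolist())
    for t in ("cup_large_mid","cup_middle_mid","cup_small_mid","peg","stand"):
        for m in vision.masks_of(n,t): print(t,round(m["p"],2),m["rect"])
E
```

```text
pics
{'clock': 0.0, 'joint_pos': array([ 1.09575880e+00,  2.91275193e-01, -1.54140558e-01,  1.12669252e+00,
       -1.52213267e-05,  1.43149673e+00]), 'qd': array([-1.15934882e-03,  1.48036299e-04, -2.19616665e-04,  4.21247120e-04,
        7.97804386e-05,  2.22895364e-03]), 'joint_torque': array([ 3.16233905e-03, -5.37143648e+01,  3.31371367e+01,  1.60070357e-02,
       -1.09060912e-05, -1.24440857e-05]), 'position': array([0.17276551, 0.49528895, 0.23072964]), 'orientation': array([-5.24838523e-01, -3.09705407e+00,  1.97132061e-03]), 'wrist_force': array([ 0.09543017, -0.22889224,  0.12099467]), 'torque': array([ 0.01290667, -0.05281897,  0.00987603]), 'grip_force': 0.0, 'width': 0.08542323248272761}
0.0187
side [[442.5971001363107, 0.0, 323.2362805976529], [0.0, 442.5971001363107, 205.0545838758769], [0.0, 0.0, 1.0]] [0.02100686 0.         0.         0.         0.        ] [[0.8815, -0.2899, 0.3727, 0.1912], [-0.472, -0.5661, 0.6759, -0.6457], [0.015, -0.7717, -0.6358, 0.7287], [0.0, 0.0, 0.0, 1.0]]
cup_large_mid 0.58 [326.7, 325.6, 361.8, 365.2]
cup_large_mid 0.49 [426.5, 288.7, 4
[... 167 characters left out ...]
 [338.1, 172.2, 370.4, 205.8]
stand 0.68 [334.6, 170.3, 396.2, 231.6]
top [[474.5146838625425, 0.0, 320.83121892143845], [0.0, 474.5146838625425, 204.7974237083671], [0.0, 0.0, 1.0]] [-0.04112554  0.          0.          0.          0.        ] [[0.0081, -0.9992, 0.0389, 0.4939], [-0.9998, -0.0087, -0.015, -0.0], [0.0154, -0.0388, -0.9991, 1.3145], [0.0, 0.0, 0.0, 1.0]]
cup_large_mid 0.67 [397.5, 227.5, 424.4, 253.7]
cup_large_mid 0.48 [411.2, 158.8, 430.9, 176.1]
cup_large_mid 0.39 [287.0, 145.5, 299.4, 171.9]
cup_middle_mid 0.73 [197.9, 219.8, 220.7, 236.5]
cup_middle_mid 0.57 [195.3, 253.9, 211.3, 267.6]
cup_small_mid 0.54 [412.8, 160.2, 431.0, 177.3]
peg 0.84 [287.5, 145.2, 300.9, 171.5]
```

View pics/side0.png

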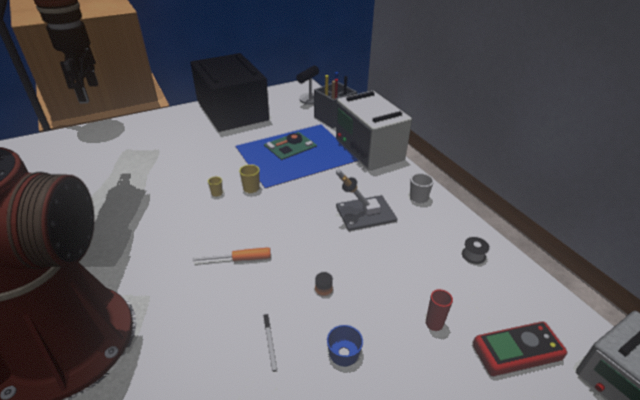

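View pics/top0.png

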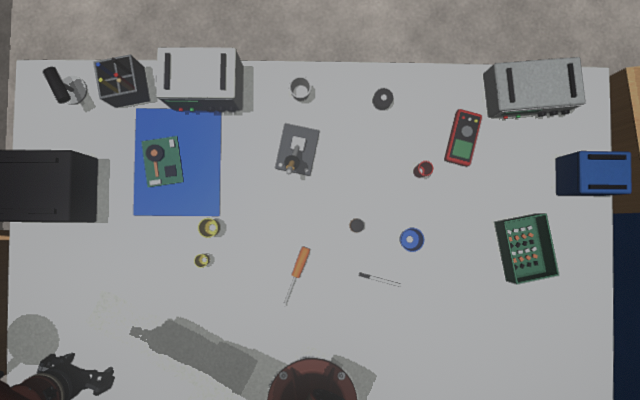

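```bash
cat > h.py <<'E'
from bench import manip, vision
import cv2, numpy as np
from scipy.optimize import least_squares
CUP={"cup_large_mid":(.040,.066,.056),"cup_middle_mid":(.060,.053,.045),"cup_small_mid":(.080,.041,.035)}
def proj(f,P):
    M=np.linalg.inv(f["cam_to_world"]); r,_=cv2.Rodrigues(M[:3,:3])
    return cv2.projectPoints(np.asarray(P,float).reshape(-1,3),r,M[:3,3],f["camera_matrix"],f["dist_coeffs"])[0][:,0]
def ray(f,uv):
    n=cv2.undistortPoints(np.array([[uv]],float),f["camera_matrix"],f["dist_coeffs"])[0,0]
    T=np.asarray(f["cam_to_world"]); return T[:3,3],T[:3,:3]@[n[0],n[1],1]
def onz(f,uv,z):
    o,d=ray(f,uv); return o+d*(z-o[2])/d[2]
a=np.linspace(0,2*np.pi,48,endpoint=False); C=np.c_[np.cos(a),np.sin(a)]
def cuppts(xy,c):
    h,D,d=CUP[c]
    return np.vstack([np.c_[C*D/2+xy,np.full(48,h)],np.c_[C*d/2+xy,np.zeros(48)]])
def rect(p): return np.r_[p.min(0),p.max(0)]
def fitcup(F,R,c,x0):
    g=lambda xy: np.concatenate([rect(proj(F[n],cuppts(xy,c)))-R[n] for n in R])
    s=least_squares(g,x0,loss="soft_l1",diff_step=1e-3); return s.x,g(s.x).round(1)
E
python3 - <<'E'
from h import *
F={n:vision.grab_frame(n) for n in ("side","top")}
pick={"cup_large_mid":((345,345),(411,239)),"cup_middle_mid":((250,179),(209,228)),"cup_small_mid":((438,310),(424,169))}
for c,(s,t) in pick.items():
    R={}
    for n,uv in (("side",s),("top",t)):
        hsv=cv2.cvtColor(F[n]["image"],cv2.COLOR_RGB2HSV)
        m=((hsv[...,1]>110)&(hsv[...,2]>30)).astype(np.uint8)
        k,l,st,ce=cv2.connectedComponentsWithStats(m)
        i=min(range(1,k),key=lambda i:np.hypot(*(ce[i]-uv))+ (1e3 if st[i,4]<60 else 0))
        x,y,w,h,_=st[i]; R[n]=np.array([x-.5,y-.5,x+w-.5,y+h-.5])
    for RR in (R,{"side":R["side"]},{"top":R["top"]}):
        print(c,*fitcup(F,RR,c,onz(F["top"],t,.03)[:2]))
A=cv2.resize(F["side"]["image"][150:245,315:415],None,fx=4,fy=4,interpolation=2)
B=cv2.resize(F["top"]["image"][110:205,250:350],None,fx=4,fy=4,interpolation=2)
cv2.imwrite("pics/hook.png",np.hstack([A,B])[:,:,::-1])
E
```

```text
cup_large_mid [ 0.45518869 -0.2540602 ] [-0.8 -6.6  0.8  3.  -5.6 -3.4  1.4  2.1]
cup_large_mid [ 0.4565567  -0.25167208] [-0.7 -7.9  0.7  1.6]
cup_large_mid [ 0.45359132 -0.25821815] [-4.1 -2.8  3.   2.7]
cup_middle_mid [0.713732  0.2967329] [ 80.4  16.1 -21.9 -20.   59.2  22.1  -4.8 -64.2]
cup_middle_mid [0.49040305 0.3121508 ] [  3.5  32.8 -97.3  -1.7]
cup_middle_mid [0.76264573 0.44736781] [  3.4   3.6 -58.3 -82. ]
cup_small_mid [ 0.65380859 -0.29647347] [  1.8  -1.9   9.2  23.5 -31.6  45.9 -46.9   7.5]
cup_small_mid [ 0.67694446 -0.25070739] [ -3.6 -22.1   2.1   1.8]
cup_small_mid [ 0.76999411 -0.41488   ] [ 10.1   3.   -2.8 -33.1]
```

View pics/hook.png

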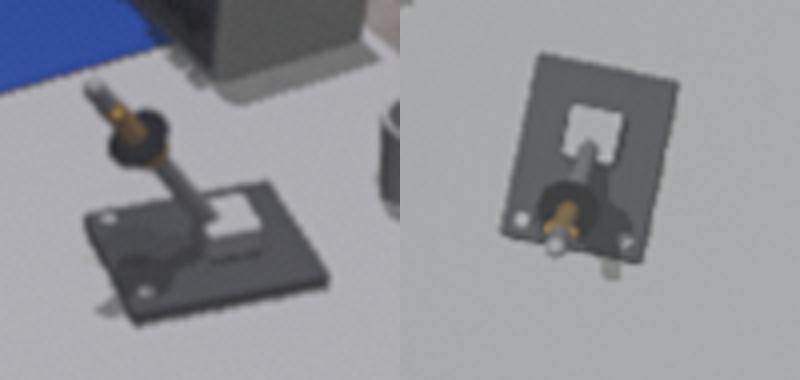

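Run:
```python
from h import *
F={n:vision.grab_frame(n) for n in ("side","top")}
pick={"cup_large_mid":((345,345),(411,239)),"cup_middle_mid":((250,179),(209,228)),"cup_small_mid":((438,310),(424,169))}
for c,(s,t) in pick.items():
    R={}
    for n,uv in (("side",s),("top",t)):
        ms=[m for m in vision.masks_of(n,c) if np.hypot(*((np.r_[m["rect"][:2]]+m["rect"][2:])/2-uv))<12]
        if ms: R[n]=np.array(ms[0]["rect"])
    x0=onz(F["top"],t,.03)[:2]
    for k in [list(R)]+[[n] for n in R]:
        print(c,k,*fitcup(F,{n:R[n] for n in k},c,x0))
d=onz(F["top"],(203,260),.02); print("decoy yellow",d)
s35,c35=np.sin(np.radians(35)),np.cos(np.radians(35))
top=np.array([(141,53),(280,82),(241,263),(100,235)])/4+(249.6,109.6)
side=np.array([(268,183),(330,276),(137,315),(85,215)])/4+(314.6,149.6)
tip={"side":np.array((91,84))/4+(314.6,149.6),"top":np.array((155,247))/4+(249.6,109.6)}
def model(p):
    x,y,w=p; e=np.array([np.cos(w),np.sin(w),0]); g=np.array([-e[1],e[0],0]); o=np.array([x,y,0])
    st=[o+e*(.04+a*.065)+g*b*.05+[0,0,.012] for a,b in ((1,1),(1,-1),(-1,-1),(-1,1))]
    z=-e*s35+[0,0,c35]; T=o+[0,0,.09]+z*.067
    return np.array(st),T,z
def g(p,ks=("top","side")):
    st,T,z=model(p); r=[]
    for k in ks: r+=[(proj(F[k],st)-(top if k=="top" else side)).ravel(),(proj(F[k],T)[0]-tip[k])*1.5]
    return np.concatenate(r)
for ks in (("top","side"),("top",),("side",)):
    q=least_squares(g,[.62,.05,0],args=(ks,)); print(ks,q.x.round(4),g(q.x,ks).round(1)); print(" sphere ctr",model(q.x)[1].round(4), "z",model(q.x)[2].round(3))
o1,d1=ray(F["top"],tip["top"]);o2,d2=ray(F["side"],tip["side"])
k=np.linalg.lstsq(np.c_[d1,-d2],o2-o1,rcond=None)[0]; print("triang",o1+d1*k[0],o2+d2*k[1])
```

```text
cup_large_mid ['side', 'top'] [ 0.44882021 -0.26508322] [-1.6 -1.2  3.2  0.9 -0.2  1.1 -0.  -0.8]
cup_large_mid ['side'] [ 0.44760121 -0.26420609] [-2.4 -1.3  2.4  0.8]
cup_large_mid ['top'] [ 0.44917211 -0.26532692] [-0.1  0.9  0.1 -0.9]
cup_middle_mid ['side', 'top'] [0.47772851 0.27969253] [ 0.3 -0.1 -1.1 -1.4  0.8 -0.   0.  -0.1]
cup_middle_mid ['side'] [0.47730758 0.275758  ] [ 0.7  0.7 -0.7 -0.6]
cup_middle_mid ['top'] [0.4775505 0.2808377] [ 0.4  0.  -0.4 -0. ]
cup_small_mid ['side', 'top'] [ 0.64277473 -0.29241817] [ 1.3 -1.6 -1.2 -0.   0.2  1.8  1.  -0.5]
cup_small_mid ['side'] [ 0.64166749 -0.29393188] [ 1.4 -0.8 -1.2  0.8]
cup_small_mid ['top'] [ 0.64465358 -0.29071756] [-0.4  1.1  0.4 -1.2]
decoy yellow [0.39143255 0.29934635 0.02      ]
('top', 'side') [ 0.6579  0.0562 -0.2065] [-0.7 -0.1 -0.1  0.3 -0.4  0.8 -0.6  0.1 -0.4  0.7  1.  -0.9  0.9  0.
 -0.8 -0.2 -0.4 -0.7  1.5  2. ]
 sphere ctr [0.6203 0.0641 0.1449] z [-0.561  0.118  0.819]
('top',) [ 0.6588  0.0551 -0.204 ] [-0.4 -0.4  0.2 -0.1  0.   0.4 -0.2 -0.2  0.3  0.2]
 sphere ctr [0.6212 0.0629 0.1449] z [-0.562  0.116  0.819]
('side',) [ 0.6574  0.0575 -0.2107] [ 0.6 -1.   0.4 -0.1 -1.4 -0.5 -0.8 -0.9  0.7  1.6]
 sphere ctr [0.6198 0.0655 0.1449] z [-0.561  0.12   0.819]
triang [0.62100393 0.0631143  0.14908392] [0.6179446  0.06475209 0.14883895]
```

```bash
cat >> h.py <<'E'
from scipy.spatial.transform import Rotation as Ro
W=-0.2055; E_=np.array([np.cos(W),np.sin(W),0]); G_=np.array([-E_[1],E_[0],0])
TIP=np.array([.6205,.0638,.145]); Z_=-E_*np.sin(np.radians(35))+[0,0,np.cos(np.radians(35))]
def to(P):
    s=manip.sense(); R=Ro.from_rotvec(s["orientation"]).as_matrix()
    a=np.arctan2(R[1,0],R[0,0]); w=np.arctan2(-E_[1],-E_[0])
    print("t",round(s["clock"],2),"pos",s["position"].round(4),"width",round(s["width"],4),"F",s["wrist_force"].round(1),"grip",round(s["grip_force"],1))
    print("  tool cm",((np.asarray(P)-s["position"])@R*100).round(2),"turn",round((a-w+np.pi)%(2*np.pi)-np.pi,3),"zt",R[:,2].round(3))
E
python3 -m creep '[8.54,0,0,0,-0.13, 8.54,0,0,0,0]'; python3 -c "
from h import *
to([.449,-.265,.15])"
```

```text
clock: 1.3
position: [0.173, 0.4957, 0.2313]
orientation: [0.319, 3.125, 0.0]
wrist_force: [-0.4, -0.1, 0.5]
width: 0.0851
grip_force: 0.0
t 1.3 pos [0.173  0.4957 0.2313] width 0.0851 F [-0.4 -0.1  0.5] grip 0.0
  tool cm [-42.42 -68.91   8.13] turn 0.002 zt [ 0.  0. -1.]
```

```bash
python3 -m creep '[8.54,-2.5,-4.05,0.3,0, 8.54,-2.5,-4.05,0.3,0, 8.54,-2.5,-4.05,0.3,0, 8.54,-2.5,-4.05,0.3,0, 8.54,-2.5,-4.05,0.3,0]' >/dev/null; python3 -m creep '[8.54,-2.5,-4.05,0.3,0, 8.54,-2.5,-4.05,0.3,0, 8.54,-2.5,-4.05,0.3,0, 8.54,-2.5,-4.05,0.3,0, 8.54,-2.5,-4.05,0.3,0]'; python3 -m creep '[8.54,-2.5,-4.05,0.3,0, 8.54,-2.5,-4.05,0.3,0, 8.54,-2.5,-4.05,0.3,0, 8.54,-2.5,-4.05,0.3,0, 8.54,-2.5,-4.05,0.3,0]'; python3 -c "
from h import *
to([.449,-.265,.1])"
```

```text
clock: 2.3
position: [0.3354, 0.0462, 0.2016]
orientation: [0.329, 3.123, 0.0]
wrist_force: [0.5, 0.7, -0.4]
width: 0.0857
grip_force: 0.0
clock: 2.8
position: [0.4162, -0.1779, 0.1863]
orientation: [0.33, 3.124, -0.0]
wrist_force: [0.1, 1.0, 0.1]
width: 0.0853
grip_force: 0.0
t 2.8 pos [ 0.4162 -0.1779  0.1863] width 0.0853 F [0.1 1.  0.1] grip 0.0
  tool cm [-5.02 -7.83  8.63] turn -0.005 zt [ 0.001 -0.    -1.   ]
```

```bash
python3 -m creep '[8.54,-2.5,-3.5,2,0, 8.54,-2.5,-3.5,2,0, 8.54,0,0,4,0, 8.54,0,0,0,0]'; python3 -c "
from h import *
to([.449,-.265,.018])
f=vision.grab_frame('top');cv2.imwrite('pics/b1.png',cv2.resize(f['image'][190:290,350:470],None,fx=5,fy=5)[:,:,::-1])"
```

```text
clock: 3.2
position: [0.4479, -0.2533, 0.1022]
orientation: [-0.329, -3.118, -0.006]
wrist_force: [-0.6, 0.7, 1.1]
width: 0.0854
grip_force: 0.0
t 3.2 pos [ 0.4479 -0.2533  0.1022] width 0.0854 F [-0.6  0.7  1.1] grip 0.0
  tool cm [-0.41 -1.15  8.41] turn -0.005 zt [-0.006  0.005 -1.   ]
```

View pics/b1.png

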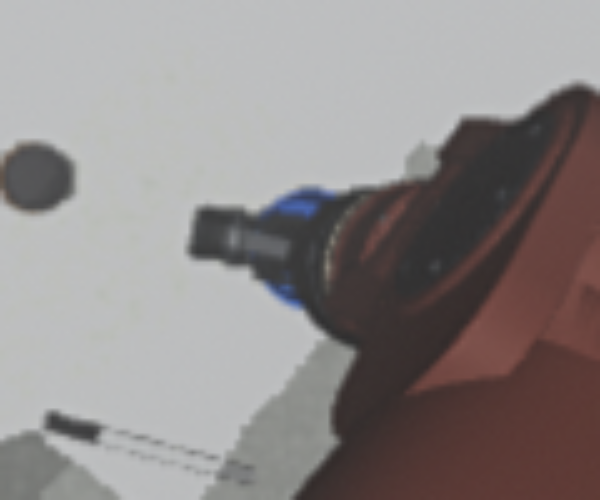

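```bash
python3 -m creep '[8.54,-0.4,-1.1,0,0, 8.54,0,0,3,0, 8.54,0,0,2,0, 8.54,0,0,0,0]'; python3 -c "
from h import *
to([.449,-.265,.018])"
```

```text
clock: 3.65
position: [0.452, -0.2657, 0.0564]
orientation: [-0.323, -3.124, -0.0]
wrist_force: [-0.7, -0.3, 0.1]
width: 0.0853
grip_force: 0.0
t 3.65 pos [ 0.452  -0.2657  0.0564] width 0.0853 F [-0.7 -0.3  0.1] grip 0.0
  tool cm [0.31 0.01 3.84] turn -0.001 zt [-0.001  0.    -1.   ]
```

```bash
python3 -m creep '[8.54,0.3,0,2,0, 8.54,0,0,1.8,0, 8.54,0,0,0,0]'; python3 -m creep '[5.5,0,0,0,0, 5.5,0,0,0,0, 5.5,0,0,0,0, 5.5,0,0,0,0, 5.5,0,0,0,0]';  python3 -c "
from h import *
to([.449,-.265,.018])"
```

```text
clock: 3.95
position: [0.4494, -0.2653, 0.0189]
orientation: [-0.323, -3.125, -0.0]
wrist_force: [-0.2, 0.6, -0.5]
width: 0.0851
grip_force: 0.0
clock: 4.45
position: [0.4505, -0.2662, 0.021]
orientation: [0.323, 3.122, -0.003]
wrist_force: [-3.3, 2.4, 16.3]
width: 0.0619
grip_force: 61.7
t 4.45 pos [ 0.4505 -0.2662  0.021 ] width 0.0619 F [-3.3  2.4 16.3] grip 61.7
  tool cm [0.18 0.09 0.3 ] turn -0.0 zt [ 0.003 -0.002 -1.   ]
```

```bash
python3 -m creep '[5.5,0,0,-1,0, 5.5,0,0,-4,0, 5.5,0,0,-4,0, 5.5,0,0,-4,0, 5.5,0,0,-4,0]';  python3 -c "
from h import *
to([.449,-.265,.25])
f=vision.grab_frame('side');cv2.imwrite('pics/b2.png',cv2.resize(f['image'][180:330,260:460],None,fx=4,fy=4,interpolation=2)[:,:,::-1])"
```

```text
clock: 4.95
position: [0.4493, -0.2653, 0.1916]
orientation: [0.322, 3.124, -0.001]
wrist_force: [1.1, -0.9, -1.1]
width: 0.062
grip_force: 65.8
t 4.95 pos [ 0.4493 -0.2653  0.1916] width 0.062 F [ 1.1 -0.9 -1.1] grip 65.8
  tool cm [ 0.03  0.02 -5.85] turn -0.0 zt [ 0.001 -0.001 -1.   ]
```

View pics/b2.png

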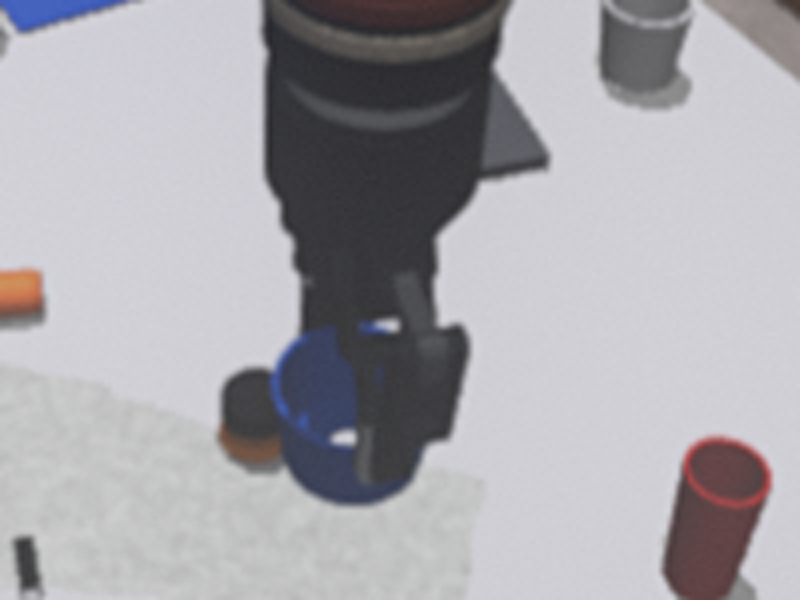

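```bash
python3 -c "
from h import *
to([.6205,.0638,.195])"
```

```text
t 5.0 pos [ 0.4518 -0.2672  0.1978] width 0.062 F [ 3.1 -1.9  5.5] grip 65.8
  tool cm [-9.75 35.85  0.2 ] turn -0.0 zt [ 0.008 -0.006 -1.   ]
```

```bash
python3 -m creep '[5.5,-1.2,4.4,0,0, 5.5,-1.2,4.4,0,0, 5.5,-1.2,4.4,0,0, 5.5,-1.2,4.4,0,0, 5.5,-1.2,4.4,0,0]'>/dev/null;  python3 -m creep '[5.5,-1.2,4.4,0,0, 5.5,-1.2,4.4,0,0, 5.5,-1.2,4.4,0,0, 5.5,0,0,0,0, 5.5,0,0,0,0]';python3 -c "
from h import *
to([.6205,.0638,.185])"
```

```text
clock: 6.0
position: [0.6154, 0.0607, 0.1889]
orientation: [0.319, 3.125, -0.0]
wrist_force: [0.3, 0.1, -0.3]
width: 0.0618
grip_force: 65.8
t 6.0 pos [0.6154 0.0607 0.1889] width 0.0618 F [ 0.3  0.1 -0.3] grip 65.8
  tool cm [-0.44  0.41  0.39] turn 0.002 zt [ 0. -0. -1.]
```

```bash
python3 -m creep '[5.5,-0.45,0.4,0,0, 5.5,0,0,0.8,0, 5.5,0,0,0.7,0, 5.5,0,0,0,0]';python3 -c "
from h import *
to([.6205,.0638,.165])
f=vision.grab_frame('side');cv2.imwrite('pics/b3.png',cv2.resize(f['image'][120:240,270:430],None,fx=5,fy=5,interpolation=2)[:,:,::-1])"
```

```text
clock: 6.4
position: [0.6194, 0.0618, 0.1719]
orientation: [-0.324, -3.122, 0.0]
wrist_force: [0.5, -1.0, 0.1]
width: 0.0622
grip_force: 65.8
t 6.4 pos [0.6194 0.0618 0.1719] width 0.0622 F [ 0.5 -1.   0.1] grip 65.8
  tool cm [-0.07  0.22  0.69] turn -0.001 zt [-0.002 -0.    -1.   ]
```

View pics/b3.png

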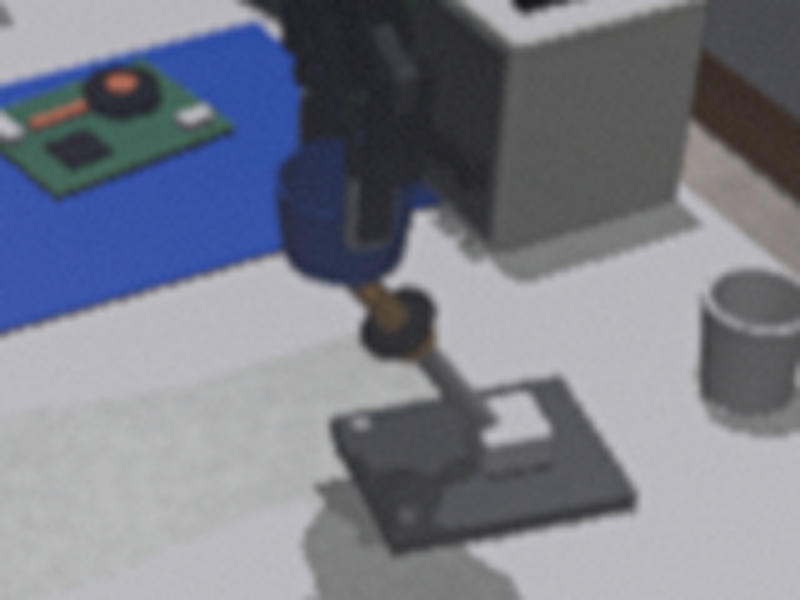

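```bash
python3 -m creep '[5.5,0,0.15,0.3,0, 5.5,0,0,0.3,0, 5.5,0,0,0.2,0]';python3 -m creep '[5.5,0,0,0.2,0, 5.5,0,0,0,0]';python3 -c "
from h import *
to([.6205,.0638,.165])"
```

```text
clock: 6.75
position: [0.6207, 0.0641, 0.165]
orientation: [-0.323, -3.125, 0.0]
wrist_force: [-1.5, -0.2, -0.5]
width: 0.0619
grip_force: 65.9
clock: 6.95
position: [0.6208, 0.064, 0.1631]
orientation: [0.323, 3.125, -0.0]
wrist_force: [0.8, -0.9, -1.0]
width: 0.062
grip_force: 65.9
t 6.95 pos [0.6208 0.064  0.1631] width 0.062 F [ 0.8 -0.9 -1. ] grip 65.9
  tool cm [ 0.03 -0.03 -0.19] turn -0.0 zt [ 0. -0. -1.]
```

```bash
python3 -m creep '[5.5,0.3,0,0,0, 5.5,0.3,0,0.05,0, 5.5,0,0,0,0]';python3 -m creep '[5.5,0.3,0,0.1,0, 5.5,0.3,0,0.1,0, 5.5,0,0,0,0]';python3 -c "
from h import *
to([.6205,.0638,.165])
f=vision.grab_frame('side');cv2.imwrite('pics/b4.png',cv2.resize(f['image'][120:240,270:430],None,fx=5,fy=5,interpolation=2)[:,:,::-1])"
```

```text
clock: 7.25
position: [0.6174, 0.0645, 0.1642]
orientation: [0.323, 3.119, -0.002]
wrist_force: [7.1, -3.8, 2.2]
width: 0.0619
grip_force: 66.0
clock: 7.55
position: [0.6126, 0.0652, 0.1629]
orientation: [0.323, 3.116, -0.002]
wrist_force: [11.0, -5.1, 2.5]
width: 0.062
grip_force: 64.4
t 7.55 pos [0.6126 0.0652 0.1629] width 0.062 F [11.  -5.1  2.5] grip 64.4
  tool cm [-0.8   0.02 -0.21] turn -0.001 zt [ 0.008 -0.002 -1.   ]
```

View pics/b4.png

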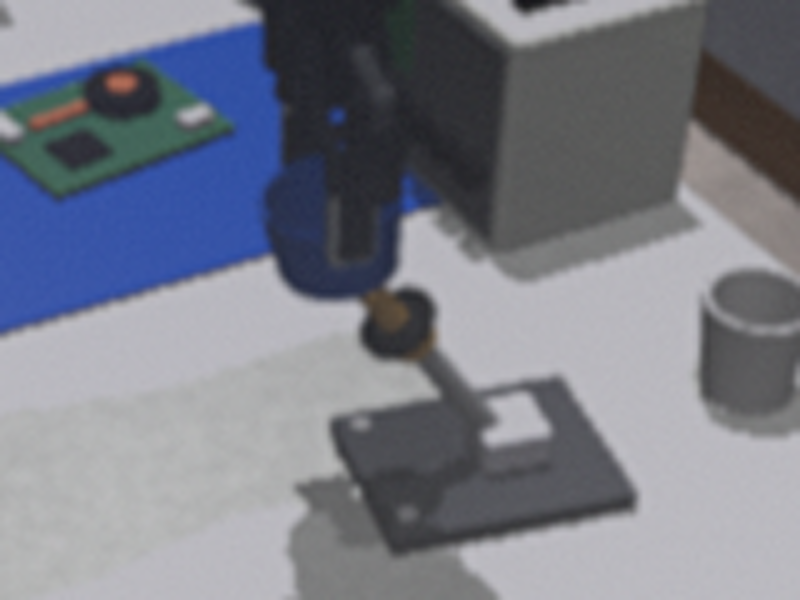

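```bash
python3 -m creep '[5.5,0.25,0,0.15,0, 5.5,0.25,0,0.15,0, 5.5,0,0,0,0]';python3 -m creep '[5.5,0.2,0,0.15,0, 5.5,0.1,0,0.15,0, 5.5,0,0,0,0]';python3 -c "
from h import *
to([.6205,.0638,.165])
f=vision.grab_frame('side');cv2.imwrite('pics/b5.png',cv2.resize(f['image'][120:240,270:430],None,fx=5,fy=5,interpolation=2)[:,:,::-1])"
```

```text
clock: 7.9
position: [0.6077, 0.0663, 0.1603]
orientation: [0.323, 3.116, -0.002]
wrist_force: [8.7, -5.9, 5.8]
width: 0.0618
grip_force: 63.4
clock: 8.2
position: [0.6044, 0.067, 0.1575]
orientation: [0.323, 3.117, -0.002]
wrist_force: [5.5, -5.1, 10.1]
width: 0.0619
grip_force: 63.2
t 8.2 pos [0.6044 0.067  0.1575] width 0.0619 F [ 5.5 -5.1 10.1] grip 63.2
  tool cm [-1.64  0.02 -0.73] turn -0.001 zt [ 0.008 -0.002 -1.   ]
```

View pics/b5.png

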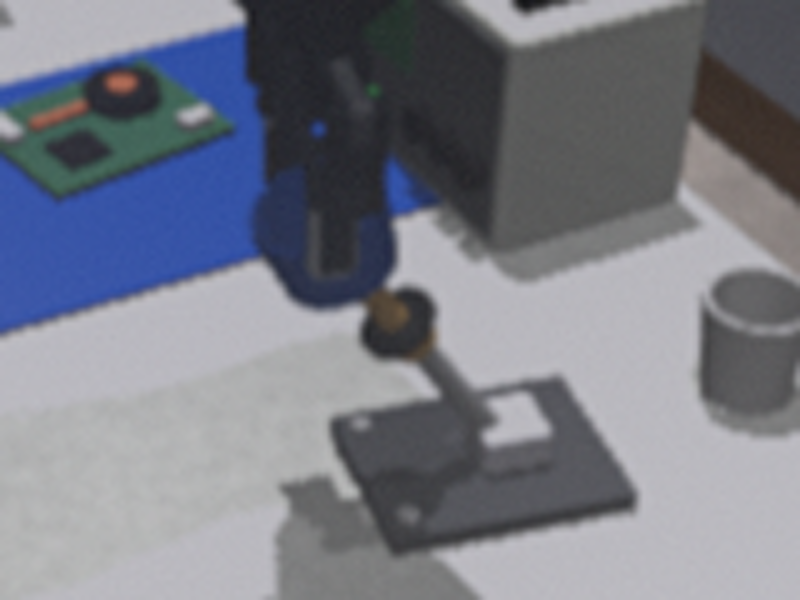

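```bash
for i in 1; do python3 -m creep '[5.5,-0.17,-0.1,0.25,0, 5.5,-0.17,0,0.25,0, 5.5,0,0,0,0]'; done; python3 -c "
from h import *
s=manip.sense()
F=s['wrist_force'];print('along',F@Z_,'xp',F@(E_*.819+[0,0,.574]),'g',F@G_)"
```

```text
clock: 8.55
position: [0.6081, 0.0656, 0.1521]
orientation: [0.323, 3.116, -0.001]
wrist_force: [10.1, -3.7, 2.9]
width: 0.0614
grip_force: 64.3
along -3.7192754640052454 xp 10.358471437686879 g -1.615057152510279
```

```bash
cat > st.py <<'E'
from h import *
s=manip.sense();F=s['wrist_force'];p=s['position']
print('  t %.2f along %.1f xp %.1f g %.1f | s_tcp %.1f mm e %.1f g %.1f w %.1f'%(s['clock'],F@Z_,F@(E_*.819+[0,0,.574]),F@G_,(p-TIP)@Z_*1e3,(p-TIP)@(E_*.819+[0,0,.574])*1e3,(p-TIP)@G_*1e3,s['width']*1e3))
E
python3 st.py; python3 -m creep '[5.5,-0.17,0,0.25,0, 5.5,-0.17,0,0.25,0]'>/dev/null; python3 st.py;python3 -m creep '[5.5,-0.12,0,0.16,0, 5.5,-0.12,0,0.16,0]'>/dev/null; python3 st.py
```

```text
t 8.55 along -3.7 xp 10.4 g -1.6 | s_tcp 12.9 mm e -6.2 g -0.8 w 61.4
  t 8.75 along 8.8 xp 12.2 g -2.7 | s_tcp 7.7 mm e -6.3 g -0.7 w 61.8
  t 8.95 along 6.8 xp 10.3 g -0.7 | s_tcp 4.3 mm e -6.0 g -0.6 w 61.7
```

```bash
python3 -m creep '[5.5,-0.12,0,0.16,0, 5.5,-0.12,0,0.16,0]'>/dev/null; python3 st.py;python3 -m creep '[5.5,-0.12,0,0.16,0, 5.5,-0.12,0,0.16,0]'>/dev/null; python3 st.py
```

```text
t 9.15 along 7.6 xp 9.5 g -1.9 | s_tcp -0.2 mm e -6.2 g -0.8 w 61.9
  t 9.35 along 7.3 xp 9.7 g -2.9 | s_tcp -4.2 mm e -6.2 g -0.8 w 61.9
```

```bash
python3 -m creep '[5.5,-0.12,0,0.16,0, 5.5,-0.12,0,0.16,0]'>/dev/null; python3 st.py
```

```text
t 9.55 along 7.5 xp 10.4 g -1.5 | s_tcp -8.2 mm e -6.1 g -0.7 w 62.0
```

```bash
python3 -m creep '[5.5,-0.12,0,0.16,0, 5.5,-0.12,0,0.16,0]'>/dev/null; python3 st.py;python3 -m creep '[5.5,-0.12,0,0.16,0, 5.5,-0.12,0,0.16,0]'>/dev/null; python3 st.py
```

```text
t 9.75 along 7.2 xp 9.6 g -1.4 | s_tcp -12.2 mm e -6.1 g -0.7 w 61.8
  t 9.95 along 6.6 xp 9.9 g -1.5 | s_tcp -16.3 mm e -6.0 g -0.7 w 62.0
```

```bash
python3 -c "
from h import *
f=vision.grab_frame('side');cv2.imwrite('pics/b6.png',cv2.resize(f['image'][120:240,270:430],None,fx=5,fy=5,interpolation=2)[:,:,::-1])"
```

```text
(no output)
```

View pics/b6.png

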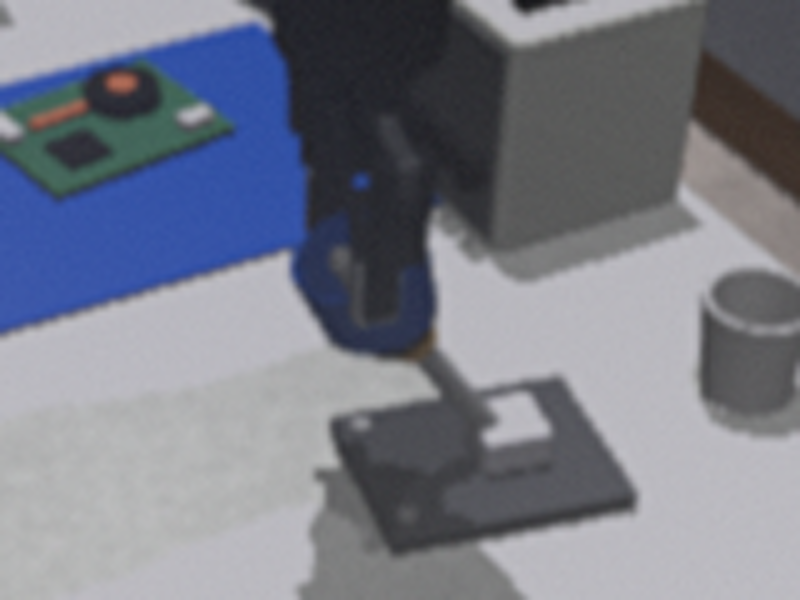

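```bash
python3 -m creep '[5.5,-0.12,0,0.16,0]'>/dev/null; python3 st.py;python3 -m creep '[5.5,-0.12,0,0.16,0]'>/dev/null; python3 st.py; python3 -m creep '[5.5,-0.12,0,0.16,0]'>/dev/null; python3 st.py
```

```text
t 10.10 along 9.8 xp 9.0 g -0.7 | s_tcp -18.2 mm e -6.1 g -0.7 w 61.8
  t 10.20 along 16.3 xp 8.0 g -1.8 | s_tcp -19.7 mm e -6.4 g -0.6 w 61.6
  t 10.30 along 23.3 xp 8.4 g -1.9 | s_tcp -21.1 mm e -6.7 g -0.6 w 62.0
```

```bash
python3 -m creep '[5.5,0.17,0,-0.25,0, 8.54,0,0,0,0, 8.54,0,0,0,0, 8.54,0,0,0,0]';python3 st.py; python3 -m creep '[8.54,0.5,0,-1,0, 8.54,2,0,-3,0, 8.54,2,0,-4,0, 8.54,2,0,-4,0, 8.54,0,0,0,0]'; python3 st.py; python3 -c "
from h import *
to([.4777,.2797,.15])
f=vision.grab_frame('side');cv2.imwrite('pics/b7.png',cv2.resize(f['image'][120:240,270:430],None,fx=5,fy=5,interpolation=2)[:,:,::-1])"
```

```text
clock: 10.7
position: [0.6229, 0.0626, 0.1229]
orientation: [-0.322, -3.124, -0.0]
wrist_force: [0.1, 0.3, -0.1]
width: 0.0856
grip_force: 0.0
  t 10.70 along -0.1 xp -0.1 g 0.3 | s_tcp -19.6 mm e -10.5 g -0.7 w 85.6
clock: 11.2
position: [0.5603, 0.0765, 0.2494]
orientation: [0.321, 3.118, 0.002]
wrist_force: [1.0, 0.6, 0.8]
width: 0.0854
grip_force: 0.0
  t 11.20 along 0.2 xp 1.2 g 0.8 | s_tcp 120.8 mm e 9.5 g 0.1 w 85.4
t 11.2 pos [0.5603 0.0765 0.2494] width 0.0854 F [1.  0.6 0.8] grip 0.0
  tool cm [12.29 18.2   9.89] turn 0.001 zt [ 0.008  0.    -1.   ]
```

View pics/b7.png

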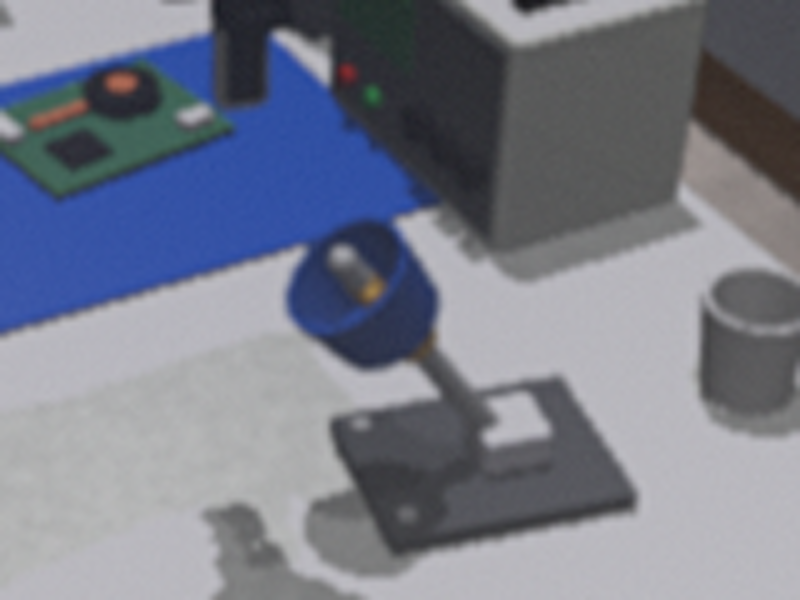

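```bash
python3 -m creep '[8.54,2.45,3.64,1,0, 8.54,2.45,3.64,1,0, 8.54,2.45,3.64,1,0, 8.54,2.45,3.64,1.5,0, 8.54,2.45,3.64,1.5,0]'>/dev/null; python3 -m creep '[8.54,0,0,2,0, 8.54,0,0,2,0, 8.54,0,0,0,0]'; python3 -c "
from h import *
to([.4777,.2797,.10])"
```

```text
clock: 12.05
position: [0.4748, 0.2784, 0.1401]
orientation: [-0.321, -3.12, 0.005]
wrist_force: [-0.0, 0.2, 0.7]
width: 0.0855
grip_force: 0.0
t 12.05 pos [0.4748 0.2784 0.1401] width 0.0855 F [-0.   0.2  0.7] grip 0.0
  tool cm [-0.28  0.2   4.01] turn 0.0 zt [-0.006 -0.002 -1.   ]
```

```bash
python3 -m creep '[8.54,-0.2,0.1,4,0, 8.54,0,0,3,0, 8.54,0,0,0,0, 8.54,0,0,0,0]'; python3 -c "
from h import *
to([.4777,.2797,.045])"
```

```text
clock: 12.45
position: [0.4795, 0.2793, 0.074]
orientation: [-0.323, -3.124, 0.0]
wrist_force: [0.6, -0.2, 0.0]
width: 0.0853
grip_force: 0.0
t 12.45 pos [0.4795 0.2793 0.074 ] width 0.0853 F [ 0.6 -0.2  0. ] grip 0.0
  tool cm [0.18 0.01 2.9 ] turn -0.001 zt [-0.001 -0.    -1.   ]
```

```bash
python3 -m creep '[8.54,0.15,0,2.8,0, 8.54,0,0,0,0]'>/dev/null; python3 -m creep '[4.3,0,0,0,0, 4.3,0,0,0,0, 4.3,0,0,0,0, 4.3,0,0,0,0, 4.3,0,0,0,0]'; python3 st.py;  python3 -m creep '[4.3,0,0,-1,0, 4.3,0,0,-4,0, 4.3,0,0,-5,0, 4.3,0,0,-5,0, 4.3,0,0,0,0]'; python3 -c "
from h import *
to(TIP+[0,0,.075])"
```

```text
clock: 13.15
position: [0.4792, 0.2802, 0.0475]
orientation: [0.323, 3.122, 0.002]
wrist_force: [-1.4, -2.1, 12.0]
width: 0.0494
grip_force: 60.9
  t 13.15 along 10.4 xp 6.1 g -2.4 | s_tcp 24.8 mm e -205.5 g 183.0 w 49.4
clock: 13.65
position: [0.4814, 0.2814, 0.2033]
orientation: [0.321, 3.115, 0.009]
wrist_force: [1.6, -1.0, -1.5]
width: 0.0489
grip_force: 62.5
t 13.65 pos [0.4814 0.2814 0.2033] width 0.0489 F [ 1.6 -1.  -1.5] grip 62.5
  tool cm [-18.07 -18.45  -1.62] turn -0.0 zt [ 0.011  0.005 -1.   ]
```

```bash
python3 -m creep '[4.3,-2.2,-2.3,-1.5,0, 4.3,-3.2,-3.2,-1,0, 4.3,-3.2,-3.2,0,0, 4.3,-3.2,-3.2,0,0, 4.3,-3.2,-3.2,0,0]'>/dev/null; python3 -m creep '[4.3,-3.1,-3.2,0,0, 4.3,0,0,0,0, 4.3,0,0,0,0]'; python3 -c "
from h import *
to(TIP+[0,0,.065])"
```

```text
clock: 14.45
position: [0.6178, 0.0627, 0.2206]
orientation: [-0.326, -3.124, -0.0]
wrist_force: [-0.4, 1.4, -0.1]
width: 0.0494
grip_force: 62.5
t 14.45 pos [0.6178 0.0627 0.2206] width 0.0494 F [-0.4  1.4 -0.1] grip 62.5
  tool cm [-0.24  0.16  1.06] turn -0.002 zt [-0.  0. -1.]
```

```bash
python3 -m creep '[4.3,-0.35,0.1,0.5,0, 4.3,0,0,1,0, 4.3,0,0,0,0]'>/dev/null;python3 st.py; python3 -m creep '[4.3,0,0,0.4,0, 4.3,0,0,0.4,0, 4.3,0,0,0.3,0, 4.3,0,0,0,0]';python3 st.py; python3 -c "
from h import *
to(TIP+[0,0,.047])"
```

```text
t 14.75 along 0.3 xp -0.9 g 0.1 | s_tcp 48.4 mm e 33.1 g 1.1 w 49.1
clock: 15.15
position: [0.621, 0.064, 0.1938]
orientation: [-0.323, -3.124, 0.0]
wrist_force: [0.4, -1.3, -0.3]
width: 0.0493
grip_force: 62.5
  t 15.15 along -0.6 xp 0.3 g -1.2 | s_tcp 39.7 mm e 28.4 g 0.3 w 49.3
t 15.15 pos [0.621  0.064  0.1938] width 0.0493 F [ 0.4 -1.3 -0.3] grip 62.5
  tool cm [ 0.05 -0.03  0.18] turn -0.0 zt [-0.001  0.    -1.   ]
```

```bash
python3 -m creep '[4.3,0.3,0,0.2,0, 4.3,0.4,0,0,0, 4.3,0,0,0,0]'>/dev/null;python3 st.py; python3 -m creep '[4.3,0.3,0,0.1,0, 4.3,0.3,0,0.1,0, 4.3,0,0,0,0]'>/dev/null;python3 st.py
```

```text
t 15.45 along -2.3 xp 4.1 g -1.7 | s_tcp 42.3 mm e 23.6 g 0.1 w 48.8
  t 15.75 along -1.0 xp 8.1 g -0.5 | s_tcp 44.2 mm e 18.9 g 0.1 w 49.3
```

```bash
python3 -m creep '[4.3,0.35,0,0.1,0, 4.3,0.35,0,0.12,0, 4.3,0.3,0,0.1,0]'>/dev/null;python3 st.py; python3 -m creep '[4.3,0.3,0,0.14,0, 4.3,0.3,0,0.15,0, 4.3,0.3,0,0.15,0]'>/dev/null;python3 st.py
```

```text
t 16.05 along -3.4 xp 8.7 g -0.6 | s_tcp 47.2 mm e 9.2 g 0.2 w 49.3
  t 16.35 along -2.1 xp 8.6 g -0.8 | s_tcp 48.8 mm e -0.8 g 0.3 w 49.4
```

```bash
python3 -m creep '[4.3,0.25,0,0.18,0, 4.3,0.2,0,0.2,0, 4.3,0,0,0,0]'>/dev/null;python3 st.py; python3 -m creep '[4.3,-0.12,0,0.16,0, 4.3,-0.12,0,0.16,0]'>/dev/null;python3 st.py
```

```text
t 16.65 along 2.1 xp 8.2 g -1.6 | s_tcp 48.5 mm e -7.0 g 0.3 w 49.3
  t 16.85 along 6.0 xp 6.5 g -2.1 | s_tcp 44.7 mm e -6.8 g 0.2 w 49.2
```

```bash
for i in 1; do python3 -m creep '[4.3,-0.12,-0.03,0.16,0, 4.3,-0.12,0,0.16,0]'>/dev/null;python3 st.py; python3 -m creep '[4.3,-0.12,0,0.16,0, 4.3,-0.12,0,0.16,0]'>/dev/null;python3 st.py; python3 -m creep '[4.3,-0.12,0,0.16,0, 4.3,-0.12,0,0.16,0]'>/dev/null;python3 st.py; done
```

```text
t 17.05 along 5.1 xp 7.3 g -1.7 | s_tcp 40.7 mm e -6.7 g 0.1 w 49.2
  t 17.25 along 3.8 xp 6.8 g -1.1 | s_tcp 36.7 mm e -6.7 g 0.1 w 49.2
  t 17.45 along 11.9 xp 6.9 g -1.0 | s_tcp 32.8 mm e -6.7 g 0.1 w 49.0
```

Catch felt at about s_tcp 33, as predicted. Continue.

```bash
python3 -m creep '[4.3,-0.12,0,0.16,0, 4.3,-0.12,0,0.16,0]'>/dev/null;python3 st.py; python3 -m creep '[4.3,-0.12,0,0.16,0, 4.3,-0.12,0,0.16,0]'>/dev/null;python3 st.py; python3 -m creep '[4.3,-0.12,0,0.16,0, 4.3,-0.12,0,0.16,0]'>/dev/null;python3 st.py
```

```text
t 17.65 along 2.4 xp 7.5 g -1.2 | s_tcp 28.9 mm e -6.3 g 0.1 w 49.2
  t 17.85 along 2.0 xp 6.4 g -0.6 | s_tcp 24.6 mm e -6.3 g 0.1 w 49.1
  t 18.05 along 4.5 xp 6.6 g -0.7 | s_tcp 20.7 mm e -6.3 g 0.1 w 48.9
```

```bash
python3 -m creep '[4.3,-0.12,0,0.16,0]'>/dev/null;python3 st.py; python3 -m creep '[4.3,-0.12,0,0.16,0]'>/dev/null;python3 st.py; python3 -m creep '[4.3,-0.12,0,0.16,0]'>/dev/null;python3 st.py
```

```text
t 18.15 along 3.9 xp 6.3 g -0.6 | s_tcp 18.7 mm e -6.3 g 0.1 w 49.2
  t 18.25 along 4.8 xp 6.5 g -1.1 | s_tcp 16.7 mm e -6.3 g 0.1 w 49.2
  t 18.35 along 4.4 xp 6.0 g -0.1 | s_tcp 14.7 mm e -6.2 g 0.1 w 48.9
```

```bash
python3 -m creep '[4.3,-0.12,0,0.16,0]'>/dev/null;python3 st.py; python3 -m creep '[4.3,-0.12,0,0.16,0]'>/dev/null;python3 st.py; python3 -m creep '[4.3,-0.06,0,0.08,0]'>/dev/null;python3 st.py
```

```text
t 18.45 along 4.0 xp 6.0 g 0.1 | s_tcp 12.7 mm e -6.2 g 0.1 w 49.2
  t 18.55 along 4.7 xp 5.6 g -0.2 | s_tcp 10.7 mm e -6.1 g 0.1 w 49.0
  t 18.65 along 5.5 xp 6.1 g -1.1 | s_tcp 9.6 mm e -6.2 g 0.1 w 49.1
```

```bash
python3 -m creep '[4.3,-0.12,0,0.16,0]'>/dev/null;python3 st.py; python3 -m creep '[4.3,-0.06,0,0.08,0]'>/dev/null;python3 st.py; python3 -m creep '[4.3,-0.06,0,0.08,0]'>/dev/null;python3 st.py
```

```text
t 18.75 along 11.0 xp 5.4 g -0.6 | s_tcp 8.0 mm e -6.4 g 0.1 w 48.5
  t 18.85 along 12.5 xp 4.6 g -0.6 | s_tcp 7.3 mm e -6.7 g 0.1 w 49.0
  t 18.95 along 15.4 xp 4.6 g -1.3 | s_tcp 6.6 mm e -6.8 g 0.2 w 49.4
```

```bash
python3 -m creep '[4.3,0.1,0,-0.14,0, 6.5,0,0,0,0, 7.5,0,0,0,0, 7.5,0,0,0,0]'>/dev/null;python3 st.py; python3 -m creep '[7.5,0.5,0,-1,0, 7.5,2,0,-3,0, 7.5,2,0,-4,0, 7.5,2,0,-4,0, 7.5,0,0,0,0]'; python3 st.py
python3 - <<'E'
from h import *
to([.643,-.292,.15])
F={n:vision.grab_frame(n) for n in ("side","top")}
for c in CUP:
  for n in F:
    for m in vision.masks_of(n,c): print(c,n,round(m["p"],2),m["rect"])
# predicted rim/base outlines along rod: blue s0=-40, yellow s0=-36
for nm,s0 in (("cup_large_mid",-.040),("cup_middle_mid",-.036),("middle_at_catch",-.014)):
    h,D,d=CUP.get(nm,CUP["cup_middle_mid"]); X=E_*.819+np.array([0,0,.574])
    P=np.vstack([TIP+Z_*(s0+hh)+(C[:,:1]*X+C[:,1:]*G_)*r/2 for hh,r in ((h,D),(0,d))])
    print("pred",nm,{n:rect(proj(F[n],P)).round(1).tolist() for n in F})
E
```

```text
t 19.35 along -0.0 xp 0.3 g -0.1 | s_tcp 7.1 mm e -8.9 g 0.0 w 75.1
clock: 19.85
position: [0.5465, 0.08, 0.2721]
orientation: [0.321, 3.117, 0.002]
wrist_force: [0.9, -0.0, 0.1]
width: 0.075
grip_force: 0.0
  t 19.85 along -0.5 xp 0.8 g 0.2 | s_tcp 147.6 mm e 10.9 g 0.8 w 75.0
t 19.85 pos [0.5465 0.08   0.2721] width 0.075 F [ 0.9 -0.   0.1] grip 0.0
  tool cm [-16.93 -34.48  12.27] turn 0.0 zt [ 0.008  0.    -1.   ]
cup_large_mid side 0.6 [326.2, 166.9, 357.2, 193.7]
cup_large_mid top 0.62 [293.4, 153.6, 302.5, 178.3]
cup_middle_mid side 0.78 [210.4, 177.9, 219.6, 195.0]
cup_middle_mid side 0.57 [325.2, 160.1, 347.9, 187.8]
cup_middle_mid top 0.59 [293.9, 163.4, 299.4, 175.0]
cup_middle_mid top 0.57 [196.2, 252.2, 206.8, 271.4]
cup_small_mid side 0.82 [429.5, 289.8, 456.3, 331.7]
cup_small_mid side 0.2 [327.1, 165.3, 355.6, 191.1]
cup_small_mid top 0.62 [413.8, 159.2, 433.0, 176.3]
pred cup_large_mid {'side': [326.3, 160.3, 357.8, 191.8], 'top': [275.0, 154.4, 301.7, 183.4]}
pred cup_middle_mid {'side': [323.0, 156.2, 354.8, 188.9], 'top': [275.8, 157.1, 299.3, 185.9]}
pred middle_at_catch {'side': [317.8, 150.2, 350.1, 183.5], 'top': [274.0, 161.0, 298.0, 190.4]}
```

```bash
python3 -m creep '[7.5,-2.1,-4.3,0,0, 7.5,-2.1,-4.3,0.5,0, 7.5,-2.1,-4.3,1,0, 7.5,-2.1,-4.3,1,0, 7.5,-2.1,-4.3,1,0]'>/dev/null; python3 -m creep '[7.5,-2.1,-4.3,1,0, 7.5,-2.1,-4.3,1,0, 7.5,-2.1,-4.3,1,0, 7.5,0,0,0,0, 7.5,0,0,0,0]'
python3 - <<'E'
from h import *
to([.643,-.292,.12])
E
```

```text
clock: 21.25
position: [0.6397, -0.2927, 0.1988]
orientation: [-0.325, -3.122, -0.002]
wrist_force: [0.4, 1.3, 0.3]
width: 0.0751
grip_force: 0.0
t 21.25 pos [ 0.6397 -0.2927  0.1988] width 0.0751 F [0.4 1.3 0.3] grip 0.0
  tool cm [-0.33  0.13  7.88] turn -0.002 zt [-0.002  0.002 -1.   ]
```

```bash
python3 -m creep '[7.5,-0.2,0,4,0, 7.5,0,0,4,0, 7.5,0,0,2,0, 7.5,0,0,0,0, 7.5,0,0,0,0]'
python3 - <<'E'
from h import *
to([.643,-.292,.066])
E
```

```text
clock: 21.75
position: [0.6427, -0.2912, 0.102]
orientation: [0.321, 3.125, -0.0]
wrist_force: [0.4, -0.6, -0.1]
width: 0.0746
grip_force: 0.0
t 21.75 pos [ 0.6427 -0.2912  0.102 ] width 0.0746 F [ 0.4 -0.6 -0.1] grip 0.0
  tool cm [-0.04 -0.07  3.6 ] turn 0.001 zt [ 0.001 -0.    -1.   ]
```

```bash
python3 -m creep '[7.5,0,-0.07,3.4,0, 7.5,0,0,0.2,0, 7.5,0,0,0,0]'>/dev/null; python3 -m creep '[3,0,0,0,0, 3,0,0,0,0, 3,0,0,0,0, 3,0,0,0,0, 3,0,0,0,0]'; python3 st.py
```

```text
clock: 22.55
position: [0.6432, -0.2934, 0.0671]
orientation: [0.322, 3.122, -0.002]
wrist_force: [-0.3, 0.1, 7.8]
width: 0.0379
grip_force: 59.6
  t 22.55 along 6.5 xp 4.2 g 0.0 | s_tcp -118.4 mm e 33.2 g -345.1 w 37.9
```

```bash
python3 -m creep '[3,0.2,0,0.1,0, 3,0.3,0,-0.02,0, 3,0.4,0,-0.05,0, 3,0.46,0,-0.03,0]'; python3 st.py
```

```text
clock: 22.95
position: [0.6312, -0.2911, 0.0676]
orientation: [0.322, 3.119, -0.003]
wrist_force: [0.4, -0.6, -0.1]
width: 0.0381
grip_force: 60.3
  t 22.95 along -0.3 xp 0.4 g -0.6 | s_tcp -110.9 mm e 23.4 g -345.3 w 38.1
```

```bash
python3 -m creep '[3,0,0,-3,0, 3,0,0,-3,0, 3,0,0,0,0]'>/dev/null
python3 - <<'E'
from h import *
print(manip.sense()["joint_pos"].round(2))
to([.710,-.037,.13])
E
```

```text
[-0.54  0.67  0.2   1.09 -0.   -0.33]
t 23.25 pos [ 0.6311 -0.2914  0.13  ] width 0.038 F [ 0.1 -0.6  0.8] grip 60.5
  tool cm [-2.53 26.52 -0.05] turn -0.0 zt [ 0.006 -0.004 -1.   ]
```

```bash
python3 -m creep '[3,-0.42,4.4,0,0, 3,-0.42,4.4,0,0, 3,-0.42,4.4,0,0, 3,-0.42,4.4,0,0, 3,-0.42,4.4,0,0]'>/dev/null; python3 -m creep '[3,-0.42,4.4,0,0, 3,0,0,0,0.142, 3,0,0,0,0.142, 3,0,0,0,0.142, 3,0,0,0,0.142]'>/dev/null; python3 -m creep '[3,0,0,0,0.142, 3,0,0,0,0.142, 3,0,0,0,0.142, 3,0,0,0,0.142, 3,0,0,0,0.142]'>/dev/null;  python3 -m creep '[3,0,0,0,0.15, 3,0,0,0,0.142, 3,0,0,0,0]'
python3 - <<'E'
from h import *
print(manip.sense()["joint_pos"].round(2), "want turn -1.571")
to([.710,-.037,.071])
E
```

```text
clock: 25.05
position: [0.7072, -0.0368, 0.1246]
orientation: [-2.439, -1.979, 0.001]
wrist_force: [-0.3, 0.0, -0.9]
width: 0.0382
grip_force: 60.5
[-0.16  0.71  0.25  1.11 -0.    1.62] want turn -1.571
t 25.05 pos [ 0.7072 -0.0368  0.1246] width 0.0382 F [-0.3  0.  -0.9] grip 60.5
  tool cm [0.04 0.29 5.36] turn -1.573 zt [-0.001  0.    -1.   ]
```

```bash
python3 -m creep '[3,0,0.2,3,0, 3,0,0,2.3,0, 3,0,0,0,0]'>/dev/null; python3 st.py; python3 -m creep '[3,0.5,0,0,0, 3,0.3,0,0,0, 3,0.2,0,0,0]';python3 st.py; python3 -m creep '[3,0.2,0,0,0, 3,0.2,0,0,0]';python3 st.py; python3 -m creep '[3,0.2,0,0,0, 3,0.2,0,0,0]'; python3 st.py
```

```text
t 25.35 along -0.5 xp -0.4 g 0.5 | s_tcp -123.0 mm e 43.0 g -81.0 w 38.2
clock: 25.65
position: [0.7122, -0.0269, 0.0732]
orientation: [2.435, 1.983, 0.002]
wrist_force: [0.1, -0.0, -0.4]
width: 0.038
grip_force: 60.6
  t 25.65 along -0.4 xp -0.1 g -0.0 | s_tcp -120.9 mm e 47.5 g -70.1 w 38.0
clock: 25.85
position: [0.7126, -0.0237, 0.0726]
orientation: [2.436, 1.982, 0.0]
wrist_force: [-1.3, -3.3, 1.6]
width: 0.0381
grip_force: 60.8
  t 25.85 along 1.7 xp 0.5 g -3.5 | s_tcp -121.3 mm e 46.9 g -66.9 w 38.1
clock: 26.05
position: [0.7132, -0.0202, 0.0724]
orientation: [2.436, 1.981, -0.001]
wrist_force: [-1.6, -4.5, 4.3]
width: 0.0381
grip_force: 61.1
  t 26.05 along 3.9 xp 1.9 g -4.8 | s_tcp -121.4 mm e 46.7 g -63.3 w 38.1
```

```bash
python3 -m creep '[3,0.4,0,0,0, 3,0.4,0,0,0, 3,0.4,0,0,0, 3,0.4,0,0,0, 3,0.4,0,0,0]'>/dev/null;python3 st.py; python3 -m creep '[3,0.4,0,0,0, 3,0.4,0,0,0, 3,0.4,0,0,0, 3,0.4,0,0,0, 3,0,0,0,0]'>/dev/null;python3 st.py
```

```text
t 26.55 along 1.2 xp 2.2 g -4.8 | s_tcp -121.5 mm e 46.6 g -43.4 w 37.8
  t 27.05 along 0.6 xp 0.2 g -6.0 | s_tcp -121.7 mm e 45.9 g -27.2 w 37.7
```

```bash
python3 -m creep '[3,0.3,0,0,0, 3,0,0,0,0]'>/dev/null;python3 st.py; python3 -m creep '[3,-0.1,0,-3,0, 3,-2,0,-4,0, 3,-4,0,-2,0, 3,-4,0,0,-0.142, 3,0,0,0,-0.142]'>/dev/null; python3 -m creep '[3,0,0,0,-0.142, 3,0,0,0,-0.142, 3,0,0,0,-0.142, 3,0,0,0,-0.142, 3,0,0,0,-0.142]'>/dev/null;  python3 -m creep '[3,0,0,0,-0.142, 3,0,0,0,-0.142, 3,0,0,0,-0.15, 3,0,0,0,-0.142, 3,0,0,0,0]'
python3 - <<'E'
from h import *
to([.710,-.037,.15])
F={n:vision.grab_frame(n) for n in ("side","top")}
for n in F:
    for m in vision.masks_of(n,"cup_small_mid"): print(n,round(m["p"],2),m["rect"],m["pixels"].sum())
    im=F[n]["image"].astype(int); r=(im[...,0]>1.6*im[...,1])&(im[...,0]>1.6*im[...,2])&(im[...,0]>35)
    np.save(f"red_{n}.npy",r)
p=manip.sense()["position"]
for phi in (0,20,30,35,40):
    a=np.radians(phi); Zc=-E_*np.sin(a)+np.array([0,0,np.cos(a)]); X=E_*np.cos(a)+np.array([0,0,np.sin(a)])
    piv=p+[0,0,.010]
    P=np.vstack([piv+Zc*(hh-.077)+(C[:,:1]*X+C[:,1:]*G_)*r/2 for hh,r in ((.08,.041),(0,.035))])
    print(phi,{n:rect(proj(F[n],P)).round(1).tolist() for n in F})
E
```

```text
t 27.25 along 1.2 xp 1.6 g -5.8 | s_tcp -121.7 mm e 46.0 g -24.3 w 37.4
clock: 28.75
position: [0.7004, -0.0796, 0.1616]
orientation: [-0.319, -3.125, -0.002]
wrist_force: [-0.9, -0.1, -0.3]
width: 0.038
grip_force: 60.4
t 28.75 pos [ 0.7004 -0.0796  0.1616] width 0.038 F [-0.9 -0.1 -0.3] grip 60.4
  tool cm [-0.08  4.37  1.16] turn 0.002 zt [-0.     0.001 -1.   ]
side 0.78 [400.5, 181.3, 429.8, 214.8] 456
0 {'side': [393.5, 179.9, 416.3, 220.0], 'top': [338.4, 129.7, 355.8, 150.3]}
20 {'side': [396.2, 178.9, 420.8, 217.1], 'top': [338.8, 126.7, 355.7, 146.9]}
30 {'side': [396.4, 178.3, 425.9, 214.7], 'top': [338.7, 121.9, 355.7, 146.7]}
35 {'side': [396.6, 178.0, 428.4, 213.2], 'top': [338.7, 119.6, 355.9, 146.6]}
40 {'side': [396.8, 177.7, 430.6, 211.6], 'top': [338.7, 117.5, 356.5, 146.3]}
```

```bash
python3 -m creep '[3,0.5,0,-4,0, 3,0.5,0,-4,0, 3,0.5,0,-3.5,0]'>/dev/null
python3 - <<'E'
from h import *
X=E_*.819+np.array([0,0,.574])
T=TIP+Z_*.109-X*.006; print(T)
to(T)
E
```

```text
[0.55448504 0.07756032 0.23084357]
t 29.25 pos [ 0.6856 -0.077   0.2788] width 0.0378 F [ 0.7  0.4 -0.4] grip 60.5
  tool cm [16.03 12.41  4.79] turn -0.003 zt [ 0.001  0.    -1.   ]
```

```bash
python3 -m creep '[3,3.8,2.9,0,0, 3,3.8,2.9,0,0, 3,3.8,2.9,0,0, 3,3.8,2.9,1,0, 3,0.6,0.6,1.5,0]'>/dev/null; python3 -m creep '[3,0,0,1.4,0, 3,0,0,0,0, 3,0,0,0,0]'>/dev/null; python3 st.py
python3 - <<'E'
from h import *
to([.5545,.0776,.2308])
E
```

```text
t 30.05 along -0.3 xp 0.2 g 0.7 | s_tcp 113.8 mm e 0.2 g -2.7 w 38.2
t 30.05 pos [0.5562 0.0744 0.2383] width 0.0382 F [ 0.5  0.6 -0.1] grip 60.5
  tool cm [0.23 0.27 0.75] turn -0.002 zt [ 0.  0. -1.]
```

```bash
python3 -m creep '[3,0.25,0.25,0.65,0, 3,0,0,0,0]'>/dev/null; python3 st.py; python3 -m creep '[3,-0.29,0,0.41,0, 3,-0.29,0,0.41,0, 3,0,0,0,0]'>/dev/null; python3 st.py;  python3 -m creep '[3,-0.29,0,0.41,0, 3,0,0,0,0]'>/dev/null; python3 st.py
```

```text
t 30.25 along 0.4 xp -0.7 g -0.3 | s_tcp 109.4 mm e -6.3 g -0.2 w 37.6
  t 30.55 along -0.9 xp -0.2 g -0.3 | s_tcp 98.9 mm e -6.1 g -0.3 w 37.8
  t 30.75 along -0.3 xp 0.2 g -0.2 | s_tcp 94.0 mm e -6.0 g -0.3 w 37.8
```

```bash
python3 -m creep '[3,-0.29,0,0.41,0]'>/dev/null; python3 st.py; python3 -m creep '[3,-0.29,0,0.41,0]'>/dev/null; python3 st.py;  python3 -m creep '[3,-0.29,0,0.41,0]'>/dev/null; python3 st.py; python3 -m creep '[3,-0.12,0,0.16,0, 3,-0.12,0,0.16,0]'>/dev/null; python3 st.py
```

```text
t 30.85 along -1.4 xp -1.0 g -0.3 | s_tcp 89.6 mm e -5.6 g -0.1 w 37.8
  t 30.95 along -0.2 xp -0.2 g -1.3 | s_tcp 84.2 mm e -5.7 g -0.1 w 37.9
  t 31.05 along -0.6 xp -1.0 g 0.1 | s_tcp 79.1 mm e -5.8 g -0.2 w 38.4
  t 31.25 along -0.1 xp -0.3 g -0.3 | s_tcp 75.3 mm e -5.8 g -0.2 w 37.8
```

```bash
python3 -m creep '[3,-0.12,0,0.16,0, 3,-0.12,0,0.16,0]'>/dev/null; python3 st.py; python3 -m creep '[3,-0.12,0,0.16,0, 3,-0.12,0,0.16,0]'>/dev/null; python3 st.py;  python3 -m creep '[3,-0.12,0,0.16,0, 3,-0.12,0,0.16,0]'>/dev/null; python3 st.py
```

```text
t 31.45 along 31.2 xp -0.2 g 0.1 | s_tcp 73.4 mm e -6.5 g 0.0 w 37.8
  t 31.65 along 7.8 xp 2.4 g -6.0 | s_tcp 69.8 mm e -5.4 g -0.8 w 37.6
  t 31.85 along 3.6 xp 2.8 g -5.3 | s_tcp 63.7 mm e -4.1 g -1.0 w 38.0
```

```bash
python3 -m creep '[3,0,-0.1,0,0, 3,0,0,0,0]'>/dev/null; python3 st.py
python3 - <<'E'
from h import *
F={n:vision.grab_frame(n) for n in ("side","top")}
for n in F:
    for m in vision.masks_of(n,"cup_small_mid"): print(n,round(m["p"],2),m["rect"],m["pixels"].sum())
    for m in vision.masks_of(n,"cup_middle_mid"): print(" y",n,round(m["p"],2),m["rect"])
p=manip.sense()["position"]; piv=p+[0,0,.010]
for phi in (25,35,45):
  for d in (0,.008):
    a=np.radians(phi); Zc=-E_*np.sin(a)+np.array([0,0,np.cos(a)]); X=E_*np.cos(a)+np.array([0,0,np.sin(a)])
    P=piv+Zc*(.003+d)+(C[:,:1]*X+C[:,1:]*G_)*.0205
    print(phi,d,"rim",{n:rect(proj(F[n],P)).round(1).tolist() for n in F})
im=F["side"]["image"]; cv2.imwrite("pics/c1.png",cv2.resize(im[120:240,270:430],None,fx=5,fy=5,interpolation=2)[:,:,::-1])
E
```

```text
t 32.05 along -2.2 xp 3.3 g -3.1 | s_tcp 63.2 mm e -4.5 g -1.3 w 37.6
side 0.8 [313.2, 145.6, 346.6, 177.0] 343
 y side 0.73 [323.6, 162.2, 350.2, 188.1]
 y side 0.49 [209.2, 176.0, 220.5, 196.6]
 y top 0.46 [197.0, 251.4, 213.1, 270.2]
25 0 rim {'side': [313.0, 145.1, 330.3, 158.6], 'top': [274.8, 177.9, 292.2, 194.4]}
25 0.008 rim {'side': [311.5, 142.5, 328.9, 156.0], 'top': [274.2, 179.0, 291.7, 195.6]}
35 0 rim {'side': [313.5, 144.4, 329.4, 159.5], 'top': [274.8, 178.7, 292.1, 193.9]}
35 0.008 rim {'side': [311.5, 142.1, 327.4, 157.3], 'top': [274.2, 180.4, 291.6, 195.7]}
45 0 rim {'side': [314.3, 143.8, 328.3, 160.4], 'top': [274.8, 179.7, 292.0, 193.3]}
45 0.008 rim {'side': [311.8, 142.0, 325.8, 158.6], 'top': [274.1, 181.9, 291.4, 195.4]}
```

```bash
for i in 1; do python3 -m creep '[3,-0.12,0,0.16,0]'>/dev/null; python3 st.py; python3 -m creep '[3,-0.12,0,0.16,0]'>/dev/null; python3 st.py;  python3 -m creep '[3,-0.12,0,0.16,0]'>/dev/null; python3 st.py; python3 -m creep '[3,-0.12,0,0.16,0]'>/dev/null; python3 st.py; done
```

```text
t 32.45 along 3.1 xp 3.0 g -4.1 | s_tcp 61.6 mm e -4.8 g -1.4 w 38.1
  t 32.55 along 4.5 xp 4.4 g -4.6 | s_tcp 59.6 mm e -5.0 g -1.5 w 37.8
  t 32.65 along 3.9 xp 3.8 g -4.5 | s_tcp 57.5 mm e -5.1 g -1.5 w 38.0
  t 32.75 along 3.5 xp 2.5 g -4.6 | s_tcp 55.5 mm e -5.0 g -1.5 w 37.2
```

```bash
for i in 1; do python3 -m creep '[3,-0.12,0,0.16,0]'>/dev/null; python3 st.py; python3 -m creep '[3,-0.12,0,0.16,0]'>/dev/null; python3 st.py;  python3 -m creep '[3,-0.12,0,0.16,0]'>/dev/null; python3 st.py; python3 -m creep '[3,-0.12,0,0.16,0]'>/dev/null; python3 st.py; done
```

```text
t 32.85 along 3.7 xp 3.7 g -5.1 | s_tcp 53.5 mm e -5.0 g -1.5 w 37.3
  t 32.95 along 15.1 xp 3.5 g -4.6 | s_tcp 51.7 mm e -5.1 g -1.5 w 37.9
  t 33.05 along 20.6 xp 3.7 g -5.8 | s_tcp 50.9 mm e -5.4 g -1.4 w 37.7
  t 33.15 along 4.7 xp 2.7 g -6.2 | s_tcp 48.2 mm e -4.7 g -1.4 w 37.5
```

```bash
for i in 1; do python3 -m creep '[3,-0.24,-0.05,0.32,0]'>/dev/null; python3 st.py; python3 -m creep '[3,-0.24,0,0.32,0]'>/dev/null; python3 st.py;  python3 -m creep '[3,-0.12,0,0.16,0]'>/dev/null; python3 st.py; python3 -m creep '[3,-0.12,0,0.16,0]'>/dev/null; python3 st.py; done
```

```text
t 33.25 along 1.8 xp 3.4 g -4.6 | s_tcp 43.8 mm e -4.6 g -1.8 w 37.4
  t 33.35 along 3.1 xp 2.8 g -2.9 | s_tcp 39.4 mm e -4.7 g -1.7 w 37.5
  t 33.45 along 3.2 xp 2.7 g -4.4 | s_tcp 37.1 mm e -4.8 g -1.7 w 37.8
  t 33.55 along 2.5 xp 2.5 g -3.4 | s_tcp 35.3 mm e -4.6 g -1.7 w 37.5
```

```bash
for i in 1; do python3 -m creep '[3,-0.12,0,0.16,0]'>/dev/null; python3 st.py; python3 -m creep '[3,-0.12,0,0.16,0]'>/dev/null; python3 st.py;  python3 -m creep '[3,-0.06,0,0.08,0]'>/dev/null; python3 st.py; done
```

```text
t 33.65 along 2.7 xp 2.6 g -3.5 | s_tcp 33.4 mm e -4.5 g -1.6 w 37.9
  t 33.75 along 1.7 xp 2.2 g -3.4 | s_tcp 31.4 mm e -4.4 g -1.6 w 37.7
  t 33.85 along 2.8 xp 2.1 g -3.2 | s_tcp 30.4 mm e -4.4 g -1.6 w 37.6
```

```bash
for i in 1; do python3 -m creep '[3,-0.06,0,0.08,0]'>/dev/null; python3 st.py; python3 -m creep '[3,-0.06,0,0.08,0]'>/dev/null; python3 st.py;  python3 -m creep '[3,-0.06,0,0.08,0]'>/dev/null; python3 st.py; done
```

```text
t 33.95 along 6.7 xp 1.1 g -3.2 | s_tcp 29.6 mm e -4.4 g -1.6 w 38.1
  t 34.05 along 9.5 xp 3.2 g -3.5 | s_tcp 28.9 mm e -4.5 g -1.6 w 37.6
  t 34.15 along 12.4 xp 2.0 g -4.0 | s_tcp 28.2 mm e -4.7 g -1.6 w 38.2
```

```bash
python3 -m creep '[3,0.08,0,-0.12,0, 5.5,0,0,0,0, 6.5,0,0,0,0, 6.5,0,0,0,0]'>/dev/null;python3 st.py; python3 -m creep '[6.5,0.5,0,-1,0, 6.5,2,0,-3,0, 6.5,2,0,-4,0, 6.5,3,0,-3,0, 6.5,0,0,0,0]'>/dev/null; python3 -m creep '[6.5,4,0,0,0, 6.5,4,0,0,0, 6.5,0,0,0,0, 6.5,0,0,0,0]'>/dev/null; python3 st.py
python3 - <<'E'
from h import *
F={n:vision.grab_frame(n) for n in ("side","top")}
for c in CUP:
  for n in F:
    for m in vision.masks_of(n,c): print(c,n,round(m["p"],2),m["rect"])
for c,s0 in (("cup_large_mid",-.041),("cup_middle_mid",-.037),("cup_small_mid",-.033),("cup_small_mid",-.023)):
    h,D,d=CUP[c]; X=E_*.819+np.array([0,0,.574])
    P=TIP+Z_*(s0+h)+(C[:,:1]*X+C[:,1:]*G_)*D/2
    print("pred rim",c,s0,{n:rect(proj(F[n],P)).round(1).tolist() for n in F})
E
```

```text
t 34.55 along 0.4 xp 0.2 g -0.2 | s_tcp 28.9 mm e -4.5 g -1.3 w 65.0
  t 35.45 along -0.0 xp 0.1 g 0.8 | s_tcp 208.6 mm e -67.8 g -1.4 w 65.2
cup_large_mid side 0.63 [328.8, 164.6, 357.1, 194.3]
cup_large_mid top 0.57 [276.3, 152.7, 303.2, 180.8]
cup_middle_mid side 0.76 [323.0, 160.9, 349.8, 186.0]
cup_middle_mid side 0.72 [208.5, 178.1, 222.5, 193.3]
cup_middle_mid top 0.53 [277.7, 163.0, 299.6, 181.1]
cup_small_mid side 0.81 [323.7, 156.1, 343.7, 177.0]
cup_small_mid side 0.62 [337.1, 192.4, 396.9, 235.3]
cup_small_mid side 0.24 [354.4, 187.9, 369.1, 208.4]
cup_small_mid top 0.79 [275.6, 165.4, 296.5, 186.5]
pred rim cup_large_mid -0.041 {'side': [326.5, 160.5, 351.3, 184.1], 'top': [275.1, 159.6, 301.4, 183.2]}
pred rim cup_middle_mid -0.037 {'side': [323.3, 156.5, 343.4, 175.6], 'top': [275.8, 166.5, 297.4, 185.7]}
pred rim cup_small_mid -0.033 {'side': [319.8, 152.1, 335.4, 167.0], 'top': [276.4, 173.4, 293.4, 188.4]}
pred rim cup_small_mid -0.023 {'side': [317.3, 149.3, 333.1, 164.3], 'top': [275.6, 175.4, 292.7, 190.5]}
```

```bash
python3 -c "
from bench import manip
print(manip.sign_off())"
```

```text
the job is handed in; nothing more can be done
None
```

The blue, yellow and red cups hang on the hook in that order, past the catch and nested home by the force readings and camera masks, and the job was handed in at about 35.5 s; at one point the red cup's base met the rod tip at about 31 N, under the 40 N limit.

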